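# Index the framing slide one notch

### The arm

A 6-joint arm with a two-finger parallel gripper is mounted at the origin on the work surface. World frame = base frame: x ahead of the robot, y to its left, z up, the work surface at z = 0. Lengths are in m, angles in degrees, forces in N, time in s.
With the tool pointing down it reaches from about 0.35 to 0.925 m from the base axis. Payload 6.4 kg.
Tool frame: the origin (TCP) lies between the finger pads; the fingertips stand 25 mm ahead of it and the grasp point (between the pads) lies 6 mm ahead of it; z points along the fingers, y is the line along which they close (so a half turn about z gives the same grasp; the last joint's range is limited). The gripper opens to 85 mm and grips with 20 to 120 N. Pads are 22 mm wide; open, the fingers measure 114 mm over their backs; the gripper's body (76 mm by 85 mm) begins 54 mm behind the grasp point. The pads swing forward as they close: fully open they stand 13 mm farther back than shut.
Start: joints at [-9.975, 14.043, 89.255, -0, 76.702, -9.975], TCP at [0.65, 0, 0.256] pointing down, gripper open.
Joint ranges: [-179.41, 179.41], [-58.25, 129.5], [7.25, 145.43], [-54.29, 234.29], [11.92, 165.04], [-157.13, 157.13]. Speed limits (degrees/s): [147.25, 147.25, 180, 180, 180, 180].

### API

Orientations are given as [roll, pitch, yaw] about the fixed x, y, z axes, in that order (R = Rz(yaw) Ry(pitch) Rx(roll)).
In Python, from plant import robot gives the robot as it stands.
- The arm moves only by the tool servo_tool, never from a script. Its argument "rows" is a list of rows, each an object of numbers: "dx", "dy", "dz": the shift along the world's x, y, z in units of 25 mm (1.0 is 25 mm); "rx", "ry", "rz": the turn, a rotation vector about the world's x, y, z in units of 5 degrees (1.0 is 5 degrees); "claw": the opening, from -1 (shut) to 1 (fully open). A call has 1 to 12 rows; each row shifts and turns the commanded pose from where the row before left it; what a row does not reach is not made up. A row lasts 1/12 s, in which the tool goes at most 41.7 mm and 7.16 degrees, less where a joint would pass 70% of its speed; a pose out of reach is approached as far as the arm can. A call is refused whole if a number of a shift passes 1 or a number of a turn 1, either way. A call with a gripper value outside its range is refused whole. The fingers move at their own pace and stop on an object; "grip_force" is the grip in N (left out, the last holds). Time passes only in rows, so rows that do not move let the fingers close. It gives the time, the measured TCP pose, the force, the opening and the grip force at its end, in the units of the state.
- robot.get_obs(): the state, without advancing time (a new reading comes with each control period).
- robot.grab_frame(name): name is "scene" or "side" or "wrist"; returns (picture, depth): 420x560x3 uint8, red, green, blue; 420x560 float32, m along the optical axis (not along the pixel's ray), 0 where there is no reading.
- robot.camera_info(name): a dict with "fovy" (degrees; the focal length in pixels is half the picture's height over the tangent of half this angle, whatever the lens; pixels are square), "cx", "cy" (the principal point, pixels), "T" (4x4, takes a point from camera to world coordinates); the wrist camera has in their place "mount" (4x4, takes a point from camera to tool coordinates, whose origin is the TCP and whose axes are the flange's). Camera axes: x right, y up, looking along -z (the intrinsics and any distortion apply to the point x, -y, -z); pixel columns grow to the right and rows downward; lengths in m; the calibration is good to about 2 mm. A picture is of the moment at which its call begins: read the wrist's pose just before it. camera_info takes no time and is no camera call.
- robot.hand_in(): hands the job in; it is judged then, once.
Trained networks look in the newest picture that a camera, given by its name, has taken for a name from the list of things; names that differ only in an ending like _2 or _b are one class to them, and where a whole thing is asked for, a point or a joint stands for the part that bears it (a point fixed in the world has none). Each returns a list of dicts, best first, with "conf" (0 to 1); they miss things now and then, are a little off and sometimes report something else, mostly with a low value. They report only what shows in the picture. A call takes as long as a camera call. They do not tell look-alikes from the thing itself.
- robot.find_in(camera, label): "bbox" ([left, top, right, bottom] in pixels, round what is visible of it).
- robot.silhouettes(camera, label): "pixels" (420x560 bool, what is visible of it) and "bbox" ([left, top, right, bottom] in pixels, round what is visible of it).
- robot.landmark_of(camera, label): "at" ([column, row] in pixels: a listed point, or the origin of a listed thing).
The state is a dict: "time": time; "qpos": joint angles; "qd": joint speeds; "joint_torque": joint torques, N m; "position": TCP position; "tcp_rot": TCP orientation; "wrist_force": force on the tool from outside, world axes, zero at the start; "ft_torque": the same for the moment, N m; "grip_width": opening from 0.0 (shut) to 1.0 (fully open); "grip_force": force on a finger pad.
Only numpy, scipy, OpenCV 4.12 (cv2) and the standard library are available. Lean on these libraries where they do the work, as an engineer would, in place of code of your own. Each camera call takes 0.05 s, during which the arm holds its last target. There are 200 camera calls.

### The job

The picture frame on the dividing slide has to move one notch towards the round scribing post. First push the wooden block that lies in its way (the one on the post's side of the carriage) back off the track onto the ledge behind it; then draw the spring plunger out by its pull loop, slide the carriage exactly one notch towards the post and let the plunger snap fully home in that notch. Leave the other wooden block and everything else where it is.

Things in the scene. Friction and masses are not known exactly. Their poses are not given: they have to be found in the camera images.
- bed: the dividing slide's wooden bed, fixed, 380 mm long (y), 200 deep (x -50..+150), top face 45 mm above the table. Origin: on the table under the carriage's middle position; x points from the loop's side to the rear ledge, y along the slide, z up. The track is x -50..+40. End cheeks 22 mm high stand on the track at y beyond +-160
- ledge (a point): middle of the ledge, at bed x +95, y 0, on its top, 45 mm above the table: plywood x +40..+150 behind the track and level with it (no step), 380 mm long, with a 15 mm high fence on its rear edge (inner face bed x +140). Axes as the bed
- index_bar (a point): middle slot of the steel index bar on the bed's front, at bed x -58, y 0, 45 mm above the table. The bar spans x -66..-50, its top level with the track; five open slots 14 mm wide at bed y -90, -45, 0, +45, +90: pitch 45 mm. Axes as the bed
- carriage (a joint): carriage's place along bed y, m: 0 in the middle slot, where it starts locked; +-0.045 is one notch. Plunger out, it slides with about 2 N and stays where left. Aluminium, 110 mm long (+-55 in y), x -50..+44, a cream picture frame clamped on top; a 50 mm wide apron reaches down before the index bar to x -97. A block lying between carriage and cheek jams it before the next notch
- plunger (a joint): how far the plunger is drawn out towards bed -x, m: 0 fully home, 0.022 at its stop. Its 10 mm round-nosed pin is clear of the slots from 0.012 on. The spring pulls back with 7 N at 0, 11 N at the stop; let go between slots, the pin rests on the bar at about 0.012 until a slot meets it; it enters a slot up to about 4 mm off-centre
- loop (a point): centre of the plunger's pull loop: a level rectangular loop of 10 mm round steel bar at the carriage's front, 33 mm above the table, clear inside 38 mm (bed x) by 56 mm (bed y), outside 58 by 76, only the table below it. At bed x -130 with the plunger home, and at the carriage's y; moves with both. Axes as the bed
- carriage_top (a point): middle of the top of the frame on the carriage, 90.5 mm above the table; moves with the carriage
- post: scribing post, fixed: round steel foot 68 mm across, thin column, a 56 mm disc at 92 mm height, black cap, 148 mm tall in all. Origin: centre of its foot on the table. Stands off one end of the bed (about 235 mm from the bed's origin along y), on either side
- weight: dark square wooden end weight 66 x 66 mm, 90 mm tall, fixed off the other end of the bed. Origin: centre of its underside
- plain_block: loose wooden block, a plain cuboid 60 (x) x 75 (y) x 34 mm high, 0.12 kg, lying on the track at one side of the carriage. Origin: centre of its underside
- step_block: loose wooden block with a step, 60 (x) x 75 (y) mm, 22 mm high and 40 mm high on its own +y half, 0.12 kg, lying on the track at the other side of the carriage. Origin: centre of its underside
- yurt: small white ceramic yurt (round with a conical roof), 52 mm across, 56 mm high, standing on the ledge behind the carriage. Bystander. Origin: centre of its underside
- tape: cardboard ring 90 mm across, 25 mm high, lying on the table in front of the bed. Bystander. Origin: centre of its underside
- pot: squat terracotta pot 68 mm across, 50 mm high, in front of the bed. Bystander. Origin: centre of its underside
- jar: lidded jar 68 mm across, 100 mm high. Bystander. Origin: centre of its underside
- mug: blue ceramic mug 80 mm across, 90 mm high. Bystander. Origin: centre of its underside
- brush: hand brush lying on the table. Bystander
- carton: small cardboard box 90 x 120 x 50 mm high. Bystander. Origin: centre of its underside
There are look-alikes about, which are no part of the job. What is shaped like the plain_block but pink or turquoise is not meant.

How it is judged (in metres and radians):
On the way, in this order (a step that is already met when the one before it is completed fails the run):
1. the block on the post's side lies flat on the ledge, clear of the track (((y of each of post, plain_block in the frame of bed above 0 m and x of plain_block in the frame of bed between 0.077 and 0.13 m and z of plain_block in the frame of bed between 0.04 and 0.05 m and angle between plain_block's own z axis and vertical below 0.1 rad and linear speed of plain_block below 0.02 m/s and y of step_block in the frame of bed below 0 m and distance of step_block from where it was at the start of the episode below 0.012 m and value of joint carriage between -0.01 and 0.01 m) or (y of each of post, step_block in the frame of bed above 0 m and x of step_block in the frame of bed between 0.077 and 0.13 m and z of step_block in the frame of bed between 0.04 and 0.05 m and angle between step_block's own z axis and vertical below 0.1 rad and linear speed of step_block below 0.02 m/s and y of plain_block in the frame of bed below 0 m and distance of plain_block from where it was at the start of the episode below 0.012 m and value of joint carriage between -0.01 and 0.01 m) or (y of each of post, plain_block in the frame of bed below 0 m and x of plain_block in the frame of bed between 0.077 and 0.13 m and z of plain_block in the frame of bed between 0.04 and 0.05 m and angle between plain_block's own z axis and vertical below 0.1 rad and linear speed of plain_block below 0.02 m/s and y of step_block in the frame of bed above 0 m and distance of step_block from where it was at the start of the episode below 0.012 m and value of joint carriage between -0.01 and 0.01 m) or (y of each of post, step_block in the frame of bed below 0 m and x of step_block in the frame of bed between 0.077 and 0.13 m and z of step_block in the frame of bed between 0.04 and 0.05 m and angle between step_block's own z axis and vertical below 0.1 rad and linear speed of step_block below 0.02 m/s and y of plain_block in the frame of bed above 0 m and distance of plain_block from where it was at the start of the episode below 0.012 m and value of joint carriage between -0.01 and 0.01 m))), for 0.2 s.
2. the plunger is drawn out of the middle slot (value of joint plunger above 0.01 m and value of joint carriage between -0.012 and 0.012 m), for 0.05 s.
3. the carriage has slid one notch towards the post (((y of post in the frame of bed above 0 m and value of joint carriage between 0.035 and 0.055 m) or (y of post in the frame of bed below 0 m and value of joint carriage between -0.055 and -0.035 m))), for 0.05 s.
At the end, for the whole second after the job is handed in: The carriage stands one notch (45 mm, within 5 mm) from its start, towards the post, at rest, with the plunger home (within 3 mm). The block on the post's side lies flat on the ledge with its centre 77 to 130 mm behind the bed's origin line; the other block is within 12 mm of where it was (((y of each of post, plain_block in the frame of bed above 0 m and x of plain_block in the frame of bed between 0.077 and 0.13 m and z of plain_block in the frame of bed between 0.04 and 0.05 m and angle between plain_block's own z axis and vertical below 0.1 rad and linear speed of plain_block below 0.02 m/s and y of step_block in the frame of bed below 0 m and distance of step_block from where it was at the start of the episode below 0.012 m and value of joint carriage between 0.04 and 0.05 m) or (y of each of post, step_block in the frame of bed above 0 m and x of step_block in the frame of bed between 0.077 and 0.13 m and z of step_block in the frame of bed between 0.04 and 0.05 m and angle between step_block's own z axis and vertical below 0.1 rad and linear speed of step_block below 0.02 m/s and y of plain_block in the frame of bed below 0 m and distance of plain_block from where it was at the start of the episode below 0.012 m and value of joint carriage between 0.04 and 0.05 m) or (y of each of post, plain_block in the frame of bed below 0 m and x of plain_block in the frame of bed between 0.077 and 0.13 m and z of plain_block in the frame of bed between 0.04 and 0.05 m and angle between plain_block's own z axis and vertical below 0.1 rad and linear speed of plain_block below 0.02 m/s and y of step_block in the frame of bed above 0 m and distance of step_block from where it was at the start of the episode below 0.012 m and value of joint carriage between -0.05 and -0.04 m) or (y of each of post, step_block in the frame of bed below 0 m and x of step_block in the frame of bed between 0.077 and 0.13 m and z of step_block in the frame of bed between 0.04 and 0.05 m and angle between step_block's own z axis and vertical below 0.1 rad and linear speed of step_block below 0.02 m/s and y of plain_block in the frame of bed above 0 m and distance of plain_block from where it was at the start of the episode below 0.012 m and value of joint carriage between -0.05 and -0.04 m)) and value of joint plunger below 0.003 m and velocity of joint carriage between -0.01 and 0.01 m/s); the robot touches nothing.
It fails at once if a bystander is moved more than 20 mm (distance of any of yurt, tape, pot, jar, mug, brush, carton from where it was at the start of the episode above 0.02 m).
It fails at once if the carriage goes well past the one notch, or the wrong way (value of joint carriage above 0.07 m or value of joint carriage below -0.07 m or (y of post in the frame of bed above 0 m and value of joint carriage below -0.025 m) or (y of post in the frame of bed below 0 m and value of joint carriage above 0.025 m)).
It also fails if it takes over 53 s, if anything falls off the work surface, if the arm or the gripper's body presses on something with over 40 N, if the wrist force passes 120 N, or if a joint passes its speed limit or range.

## Working session

There is one attempt and no reset: what is moved stays moved. The work goes in short steps, Python scripts to look and compute and a tool call to move; the robot and the scene stay as the last step left them, time stands still between calls to the robot, and variables do not carry over. Pictures are saved under pics/ and viewed, at most 10 in all, crops included, and the job is handed in when it is done.

Besides the shell and the picture viewer there is one more tool, called after ">>>" by a JSON object that holds its "op" and its "data", one argument or row to a line. servo_tool: Moves the arm, as the interface text tells. Its arguments: {"type":"object","properties":{"rows":{"type":"array","items":{"type":"object","properties":{"dx":{"type":"number"},"dy":{"type":"number"},"dz":{"type":"number"},"rx":{"type":"number"},"ry":{"type":"number"},"rz":{"type":"number"},"claw":{"type":"number"}}}},"grip_force":{"type":"number"}},"required":["rows"]}

```bash
mkdir -p pics; cat > h.py <<'E'
import numpy as np, cv2
from plant import robot
from scipy.spatial.transform import Rotation as R
def cam(n):
    i=robot.camera_info(n); f=210/np.tan(np.radians(i['fovy'])/2)
    if 'T' in i: T=np.array(i['T'])
    else:
        o=robot.get_obs(); M=np.eye(4); M[:3,3]=o['position']; M[:3,:3]=R.from_euler('xyz',o['tcp_rot'],degrees=True).as_matrix(); T=M@np.array(i['mount'])
    return i,f,T
def cloud(n):
    i,f,T=cam(n); im,d=robot.grab_frame(n)
    v,u=np.mgrid[:420,:560]
    P=np.stack([(u-i['cx'])/f*d,-(v-i['cy'])/f*d,-d],-1)
    W=P@T[:3,:3].T+T[:3,3]; W[d==0]=np.nan
    return im,W
def save(n,im): cv2.imwrite('pics/'+n+'.png',im[:,:,::-1])
E
python3 - <<'E'
from h import *
for n in ['scene','side','wrist']:
    im,W=cloud(n); save(n+'0',im); np.save(n+'0.npy',W)
    i=robot.camera_info(n); print(n,{k:v for k,v in i.items() if k not in('T','mount')})
    for l in ['loop','carriage_top','index_bar','ledge','post','plain_block','step_block','weight','carriage']:
        for r in robot.landmark_of(n,l)[:2] if l!='carriage' else []:
            u,v=[int(round(x)) for x in r['at']]
            print(l,round(r['conf'],2),u,v,W[min(v,419),min(u,559)].round(3) if 0<=v<420 and 0<=u<560 else None)
print(robot.get_obs())
E
python3 -c "
import cv2;a=[cv2.imread('pics/%s0.png'%n) for n in('scene','side')]"
```

```text
scene {'fovy': 57.43188305822896, 'cx': 272.6073623250737, 'cy': 208.09902851876853}
loop 0.55 259 234 [ 0.467 -0.095 -0.002]
carriage_top 0.82 297 240 [ 0.603 -0.073  0.069]
carriage_top 0.51 189 365 [ 0.641 -0.509  0.046]
index_bar 0.67 281 240 [ 0.575 -0.112  0.083]
index_bar 0.38 324 266 [ 0.717 -0.095  0.078]
ledge 0.81 325 266 [ 0.721 -0.096  0.083]
post 0.74 323 264 [ 0.712 -0.092  0.08 ]
post 0.59 248 323 [ 0.655 -0.33   0.006]
plain_block 0.84 234 216 [ 0.377 -0.115  0.032]
plain_block 0.59 288 164 [0.341 0.188 0.029]
step_block 0.83 274 276 [ 0.633 -0.205  0.066]
weight 0.66 334 211 [0.613 0.093 0.065]
side {'fovy': 46.268939858590805, 'cx': 279.0438693059977, 'cy': 216.2487813199654}
loop 0.67 288 242 [ 0.496 -0.073  0.008]
carriage_top 0.57 329 223 [ 0.623 -0.081  0.071]
index_bar 0.9 312 237 [ 0.559 -0.114  0.063]
ledge 0.81 355 219 [ 0.704 -0.09   0.077]
post 0.56 358 302 [ 0.63  -0.336  0.016]
plain_block 0.97 246 257 [ 0.354 -0.117  0.036]
plain_block 0.91 313 206 [ 0.594 -0.006  0.077]
step_block 0.71 337 254 [ 0.61  -0.197  0.068]
step_block 0.16 353 220 [ 0.699 -0.
[... 602 characters left out ...]
3 0.091]
{'time': 1.35, 'qpos': array([-9.97412778e+00,  1.40436716e+01,  8.92550612e+01,  2.49653552e-04,
        7.67016915e+01, -9.97563080e+00]), 'qd': array([-0.11447936,  0.03667305, -0.10020501,  0.02511867, -0.10431538,
       -0.0159656 ]), 'joint_torque': array([-1.86705379e-04, -4.29515970e+01, -3.26417291e+01, -2.20252541e-04,
        6.00112835e-04, -3.97534677e-06]), 'position': array([6.50013863e-01, 1.65691331e-05, 2.56287792e-01]), 'tcp_rot': array([-1.79999624e+02, -3.12801893e-04,  9.00014456e+01]), 'wrist_force': array([ 0.04583319,  0.10168737, -0.01873234]), 'ft_torque': array([ 0.01569387,  0.01920334, -0.01834014]), 'grip_force': 0.0, 'grip_width': 0.9993143520034025}
```

View pics/scene0.png

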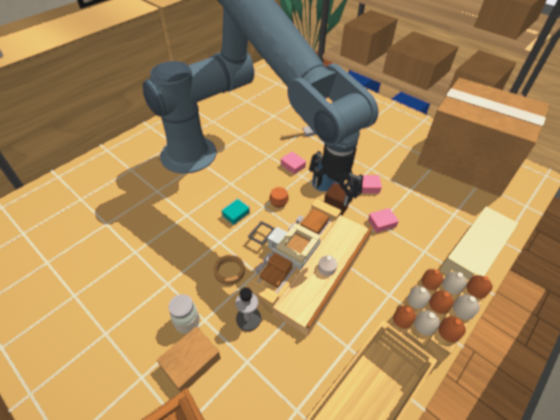

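View pics/side0.png

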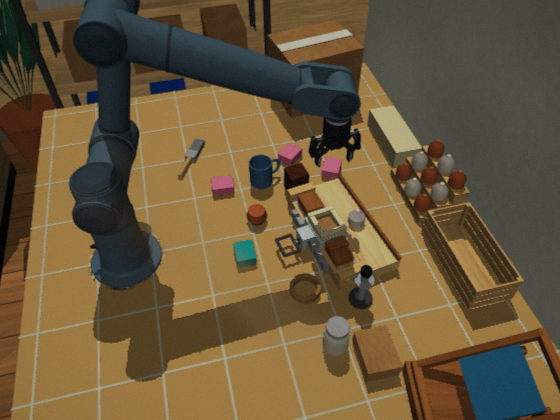

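View wrist.

The post stands on the world −y end (scene 248,323; side 362,298). The dark block on that side of the carriage is at scene (276,268), side (338,250). The loop is at scene (260,235), side (288,243).

View pics/wrist0.png

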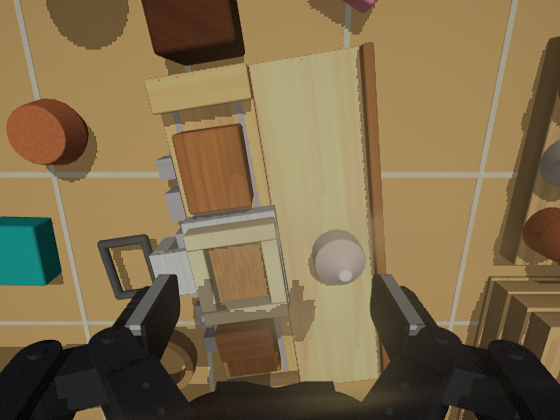

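```bash
cat >> h.py <<'E'
def ray(n,u,v):
    i,f,T=cam(n); d=T[:3,:3]@np.array([(u-i['cx'])/f,-(v-i['cy'])/f,-1]); return T[:3,3],d
def atz(n,uv,z):
    o,d=ray(n,*uv); return (o+d*(z-o[2])/d[2])
def tri(a):
    A=np.zeros((3,3));b=np.zeros(3);L=[]
    for o,d in a:
        d=d/np.linalg.norm(d);Q=np.eye(3)-np.outer(d,d);A+=Q;b+=Q@o;L.append((o,Q))
    p=np.linalg.solve(A,b); return p,[round(float(np.linalg.norm(Q@(p-o))),4) for o,Q in L]
E
python3 - <<'E'
from h import *
Z=dict(loop=.033,carriage_top=.0905,index_bar=.045,ledge=.045,post=0,step_block=.045,plain_block=.045,weight=0,yurt=.045,tape=0,pot=0,jar=0,mug=0)
for l,z in Z.items():
    for n in ['scene','side','wrist']:
        for r in robot.landmark_of(n,l)[:2]: print(l,n,round(r['conf'],2),np.round(r['at']),atz(n,r['at'],z)[:2].round(3))
# bed top plane points by depth
for n in ['wrist','scene','side']:
    W=np.load(n+'0.npy').reshape(-1,3)
    W=W[(W[:,0]>.4)&(W[:,0]<.85)&(W[:,1]>-.35)&(W[:,1]<.2)]
    h,_=np.histogram(W[:,2],np.arange(-.02,.16,.01)); print(n,h)
E
```

```text
loop scene 0.55 [259. 234.] [ 0.486 -0.112]
loop side 0.67 [288. 242.] [ 0.489 -0.093]
loop wrist 0.94 [129. 266.] [ 0.483 -0.099]
loop wrist 0.6 [ 66. 132.] [0.441 0.051]
carriage_top scene 0.82 [297. 240.] [ 0.612 -0.085]
carriage_top scene 0.51 [189. 365.] [ 0.659 -0.513]
carriage_top side 0.57 [329. 223.] [ 0.616 -0.097]
carriage_top wrist 0.73 [218. 166.] [0.6   0.027]
index_bar scene 0.67 [281. 240.] [ 0.556 -0.09 ]
index_bar scene 0.38 [324. 266.] [ 0.707 -0.076]
index_bar side 0.9 [312. 237.] [ 0.563 -0.1  ]
index_bar wrist 0.59 [190. 265.] [ 0.556 -0.091]
index_bar wrist 0.42 [163. 356.] [ 0.513 -0.214]
ledge scene 0.81 [325. 266.] [ 0.709 -0.076]
ledge side 0.81 [355. 219.] [ 0.716 -0.063]
ledge wrist 0.82 [330. 248.] [ 0.709 -0.071]
ledge wrist 0.57 [220. 165.] [0.595 0.02 ]
post scene 0.74 [323. 264.] [ 0.686 -0.046]
post scene 0.59 [248. 323.] [ 0.654 -0.328]
post side 0.56 [358. 302.] [ 0.636 -0.328]
step_block scene 0.83 [274. 276.] [ 0.626 -0.196]
step_block side 0.71 [337. 254.] [ 0.616 -0.182]
step_block side 0.16 [353. 220.] [ 0.708 -0.067]
step_block wrist 0.97 [2
[... 915 characters left out ...]
.417 0.048]
pot scene 0.33 [190. 360.] [ 0.617 -0.494]
pot side 0.73 [307. 290.] [ 0.505 -0.252]
pot side 0.71 [257. 222.] [0.422 0.041]
pot wrist 0.81 [ 64. 129.] [0.419 0.05 ]
jar scene 0.81 [188. 323.] [ 0.536 -0.437]
jar side 0.78 [336. 347.] [ 0.531 -0.443]
jar side 0.41 [327. 240.] [ 0.619 -0.088]
mug scene 0.69 [326. 187.] [0.497 0.215]
mug side 0.94 [261. 181.] [0.474 0.221]
wrist [    0 36344 26514   525  1290  2267 37441  4888  8207  9990  8301  4637
    65     0     0     0     0]
scene [    0 10809  2139   585   654   786  4519   788  1491   927  1097   347
    46    12     4    24   128]
side [   1 5525 4777  578  648  738 3283  828 1293  875  904  509   88   17
    6   23   97]
```

The wrist view shows the loop at (127,267), the frame at (237,270), the step block at (247,345, partly under the gripper) and the yurt at (340,258). The bed is turned about 7°. I'll refine this with the depth cloud.

```bash
python3 - <<'E'
from h import *
from scipy.spatial import cKDTree
for n in ['wrist','scene','side']:
    W=np.load(n+'0.npy').reshape(-1,3); W=W[~np.isnan(W).any(1)]
    y=np.radians(7.); o=np.array([.614,-.084])
    c,s=np.cos(y),np.sin(y)
    def B(W,c=c,s=s): d=W[:,:2]-o; return np.stack([d[:,0]*c+d[:,1]*s,-d[:,0]*s+d[:,1]*c,W[:,2]],1)
    b=B(W)
    m=(abs(b[:,0]-.145)<.03)&(abs(b[:,1])<.185)&(b[:,2]>.052)&(b[:,2]<.068)
    f=b[m]; 
    if len(f)>20:
        p=np.polyfit(f[:,1],f[:,0],1); print(n,'fence',len(f),'slope deg',np.degrees(np.arctan(-p[0])).round(2),'x',p[1].round(4),np.percentile(f[:,0],[2,98]).round(3),np.median(f[:,2]).round(3))
    l=b[(b[:,0]>.05)&(b[:,0]<.13)&(abs(b[:,1])<.25)&(abs(b[:,2]-.045)<.012)]
    print('ledge z',np.median(l[:,2]).round(4),'y ext',np.percentile(l[:,1],[.5,99.5]).round(3))
    L=b[(b[:,0]>-.175)&(b[:,0]<-.1)&(abs(b[:,1])<.06)&(b[:,2]>.02)&(b[:,2]<.045)]
    if len(L): print('loop',len(L),L.min(0).round(3),L.max(0).round(3),((np.percentile(L,2,0)+np.percentile(L,98,0))/2).round(4))
    for nm,x0,x1,y0,y1 in [('post side blk',-.05,.05,-.16,-.056),('other',-.05,.05,.056,.16)]:
        for z0,z1 in [(.059,.073),(.073,.079),(.079,.095)]:
            k=b[(b[:,0]>x0)&(b[:,0]<x1)&(b[:,1]>y0)&(b[:,1]<y1)&(b[:,2]>z0)&(b[:,2]<z1)]
            if len(k)>20: print(nm,z0,len(k),'x',np.percentile(k[:,0],[2,98]).round(3),'y',np.percentile(k[:,1],[2,98]).round(3),'z',np.median(k[:,2]).round(3))
    k=b[(abs(b[:,0])<.06)&(abs(b[:,1])<.07)&(b[:,2]>.084)]
    if len(k):print('frame',np.percentile(k,[2,98],0).round(3).tolist(),len(k))
    k=b[(b[:,0]>.045)&(b[:,0]<.135)&(abs(b[:,1])<.08)&(b[:,2]>.06)]
    if len(k):print('yurt',np.percentile(k,[2,98],0).round(3).tolist(),len(k))
E
```

```text
wrist fence 2823 slope deg 1.33 x 0.1428 [0.134 0.149] 0.059
ledge z 0.0447 y ext [-0.179  0.193]
loop 1317 [-0.159 -0.039  0.029] [-0.102  0.038  0.04 ] [-0.1301  0.0008  0.0354]
post side blk 0.059 1193 x [-0.033  0.037] y [-0.159 -0.061] z 0.067
post side blk 0.073 219 x [-0.035  0.024] y [-0.086 -0.061] z 0.076
post side blk 0.079 1784 x [-0.035  0.023] y [-0.097 -0.062] z 0.085
other 0.059 620 x [-0.046  0.04 ] y [0.056 0.143] z 0.066
other 0.073 3457 x [-0.037  0.021] y [0.07  0.142] z 0.078
other 0.079 1966 x [-0.035  0.019] y [0.072 0.139] z 0.079
frame [[-0.042, -0.067, 0.084], [0.042, 0.053, 0.091]] 5433
yurt [[0.08, -0.012, 0.067], [0.118, 0.08, 0.302]] 7291
scene fence 488 slope deg 1.77 x 0.1456 [0.121 0.156] 0.058
ledge z 0.043 y ext [-0.189  0.189]
loop 190 [-0.157 -0.043  0.026] [-0.1    0.034  0.039] [-0.128  -0.0056  0.0334]
post side blk 0.059 340 x [-0.031  0.027] y [-0.14  -0.074] z 0.065
post side blk 0.073 33 x [-0.028  0.026] y [-0.104 -0.069] z 0.076
post side blk 0.079 259 x [-0.033  0.025] y [-0.102 -0.066] z 0.083
other 0.059 95 x [-0.045  0.027] y [0.064 
[... 215 characters left out ...]
9], [0.119, 0.078, 0.52]] 2629
side fence 382 slope deg 1.7 x 0.1442 [0.135 0.154] 0.058
ledge z 0.0446 y ext [-0.188  0.193]
loop 216 [-0.159 -0.045  0.028] [-0.1    0.036  0.043] [-0.1291 -0.004   0.0352]
post side blk 0.059 303 x [-0.035  0.025] y [-0.141 -0.067] z 0.066
post side blk 0.073 27 x [-0.035  0.024] y [-0.104 -0.073] z 0.077
post side blk 0.079 219 x [-0.035  0.024] y [-0.104 -0.065] z 0.084
other 0.059 75 x [-0.041  0.022] y [0.065 0.16 ] z 0.067
other 0.073 215 x [-0.037  0.021] y [0.065 0.138] z 0.077
other 0.079 124 x [-0.037  0.019] y [0.066 0.136] z 0.081
frame [[-0.056, -0.046, 0.086], [0.057, 0.068, 0.542]] 2736
yurt [[0.046, -0.028, 0.066], [0.115, 0.078, 0.524]] 1019
```

>>> {"op": "servo_tool", "data": {
  "rows": [
    {"dx": -0.25, "dy": -0.5, "rz": -1, "claw": -0.2},
    {"dx": -0.25, "dy": -0.5, "rz": -1, "claw": -0.2},
    {"dx": -0.25, "dy": -0.5, "rz": -1, "claw": -0.2},
    {"dx": -0.25, "dy": -0.5, "rz": -1, "claw": -0.2},
    {"dx": -0.25, "dy": -0.5, "rz": -1, "claw": -0.2},
    {"dx": -0.25, "dy": -0.5, "rz": -1, "claw": -0.2},
    {"dx": -0.25, "dy": -0.5, "rz": -1, "claw": -0.2},
    {"dx": -0.25, "dy": -0.5, "rz": -1, "claw": -0.2},
    {"dx": -0.25, "dy": -0.5, "rz": -1, "claw": -0.2},
    {"dx": -0.25, "dy": -0.5, "rz": -1, "claw": -0.2},
    {"dx": -0.25, "dy": -0.5, "rz": -1, "claw": -0.2},
    {"dx": -0.25, "dy": -0.5, "rz": -1, "claw": -0.2}
  ]
}}

```text
invalid input
```

>>> {"op": "servo_tool", "data": {
  "rows": [
    {"dx": -0.2, "dy": -0.4, "rz": -1, "claw": -0.2},
    {"dx": -0.2, "dy": -0.4, "rz": -1, "claw": -0.2},
    {"dx": -0.2, "dy": -0.4, "rz": -1, "claw": -0.2},
    {"dx": -0.2, "dy": -0.4, "rz": -1, "claw": -0.2},
    {"dx": -0.2, "dy": -0.2, "rz": -0.3, "claw": -0.2},
    {"claw": -0.2},
    {"claw": -0.2}
  ]
}}

```text
invalid input
```

>>> {"op": "servo_tool", "data": {
  "grip_force": 30,
  "rows": [
    {"dx": -0.25, "dy": -0.5, "dz": 0, "rx": 0, "ry": 0, "rz": -1, "claw": -0.2}
  ]
}}

```text
time: 3.38
position: [0.6442, -0.0112, 0.2563]
tcp_rot: [180.0, -0.0, 85.0]
wrist_force: [-0.9, 0.4, 0.1]
grip_width: 0.88
grip_force: 0.0
```

>>> {"op": "servo_tool", "data": {
  "rows": [
    {"dx": -0.25, "dy": -0.5, "dz": 0, "rx": 0, "ry": 0, "rz": -1, "claw": -0.2},
    {"dx": -0.25, "dy": -0.5, "dz": 0, "rx": 0, "ry": 0, "rz": -1, "claw": -0.2},
    {"dx": -0.25, "dy": -0.5, "dz": 0, "rx": 0, "ry": 0, "rz": -1, "claw": -0.2},
    {"dx": -0.25, "dy": -0.5, "dz": 0, "rx": 0, "ry": 0, "rz": -1, "claw": -0.2},
    {"dx": -0.25, "dy": -0.5, "dz": 0, "rx": 0, "ry": 0, "rz": -1, "claw": -0.2},
    {"dx": -0.25, "dy": -0.5, "dz": 0, "rx": 0, "ry": 0, "rz": -1, "claw": -0.2},
    {"dx": -0.25, "dy": -0.5, "dz": 0, "rx": 0, "ry": 0, "rz": -1, "claw": -0.2},
    {"dx": -0.25, "dy": -0.5, "dz": 0, "rx": 0, "ry": 0, "rz": -1, "claw": -0.2}
  ],
  "grip_force": 30
}}

```text
time: 4.05
position: [0.5935, -0.1131, 0.2564]
tcp_rot: [180.0, -0.0, 44.8]
wrist_force: [0.0, -0.1, -0.0]
grip_width: 0.402
grip_force: 0.0
```

>>> {"op": "servo_tool", "data": {
  "rows": [
    {"dx": -0.25, "dy": -0.5, "dz": 0, "rx": 0, "ry": 0, "rz": -1, "claw": -0.2},
    {"dx": -0.25, "dy": -0.5, "dz": 0, "rx": 0, "ry": 0, "rz": -1, "claw": -0.2},
    {"dx": -0.25, "dy": -0.5, "dz": 0, "rx": 0, "ry": 0, "rz": -1, "claw": -0.2},
    {"dx": -0.25, "dy": -0.5, "dz": 0, "rx": 0, "ry": 0, "rz": -1, "claw": -0.2},
    {"dx": -0.25, "dy": -0.5, "dz": 0, "rx": 0, "ry": 0, "rz": -1, "claw": -0.2},
    {"dx": -0.25, "dy": -0.5, "dz": 0, "rx": 0, "ry": 0, "rz": -1, "claw": -0.2},
    {"dx": -0.25, "dy": -0.3, "dz": 0, "rx": 0, "ry": 0, "rz": -1, "claw": -0.2},
    {"dx": 0, "dy": 0, "dz": 0, "rx": 0, "ry": 0, "rz": -0.3, "claw": -0.2},
    {"dx": 0, "dy": 0, "dz": 0, "rx": 0, "ry": 0, "rz": 0, "claw": -0.2}
  ],
  "grip_force": 30
}}

```text
time: 4.8
position: [0.5498, -0.1955, 0.2564]
tcp_rot: [180.0, -0.0, 8.4]
wrist_force: [-0.3, -0.3, 0.1]
grip_width: 0.4
grip_force: 0.0
```

```bash
python3 - <<'E'
from h import *
im,W=cloud('wrist'); save('wrist1',im); np.save('wrist1.npy',W)
for l,z in dict(loop=.033,carriage_top=.0905,index_bar=.045,ledge=.045,post=0,step_block=.045,yurt=.045).items():
    for r in robot.landmark_of('wrist',l)[:2]: print(l,round(r['conf'],2),np.round(r['at']),atz('wrist',r['at'],z)[:2].round(3))
print(robot.get_obs()['position'],robot.get_obs()['tcp_rot'],robot.get_obs()['grip_width'])
E
```

```text
carriage_top 0.91 [146. 104.] [ 0.611 -0.08 ]
index_bar 0.78 [172. 161.] [ 0.557 -0.09 ]
index_bar 0.58 [270. 109.] [ 0.62 -0.18]
ledge 0.32 [144. 102.] [ 0.609 -0.062]
post 0.93 [397. 103.] [ 0.645 -0.312]
step_block 0.8 [273. 105.] [ 0.624 -0.181]
step_block 0.18 [ 63. 245.] [0.448 0.021]
yurt 0.65 [549. 151.] [ 0.622 -0.455]
[ 0.55013443 -0.19477801  0.25630591] [ 1.79999076e+02 -1.03422172e-03  8.53751248e+00] 0.39927418022680616
```

View pics/wrist1.png

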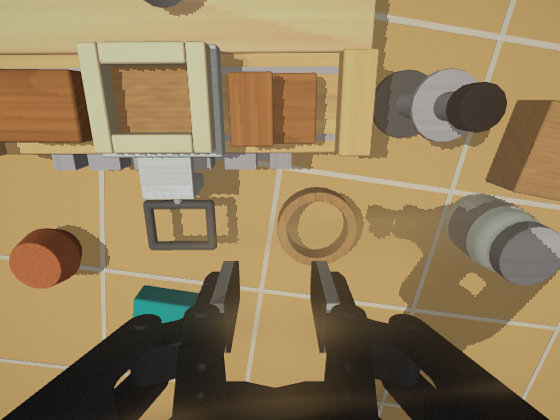

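The wrist view at yaw 8.5° is square with the bed. The step block is at (272,107), centred between the fingers, with its tall half towards the carriage. The loop is at (181,225). I'll descend in front of the block.

>>> {"op": "servo_tool", "data": {
  "rows": [
    {"dx": 0, "dy": 0, "dz": -0.9, "rx": 0, "ry": 0, "rz": 0, "claw": -0.2},
    {"dx": 0, "dy": 0, "dz": -0.9, "rx": 0, "ry": 0, "rz": 0, "claw": -0.2},
    {"dx": 0, "dy": 0, "dz": -0.9, "rx": 0, "ry": 0, "rz": 0, "claw": -0.2},
    {"dx": 0, "dy": 0, "dz": -0.9, "rx": 0, "ry": 0, "rz": 0, "claw": -0.2},
    {"dx": 0, "dy": 0, "dz": -0.9, "rx": 0, "ry": 0, "rz": 0, "claw": -0.2},
    {"dx": 0, "dy": 0, "dz": -0.9, "rx": 0, "ry": 0, "rz": 0, "claw": -0.2},
    {"dx": 0, "dy": 0, "dz": -0.9, "rx": 0, "ry": 0, "rz": 0, "claw": -0.2},
    {"dx": 0, "dy": 0, "dz": -0.7, "rx": 0, "ry": 0, "rz": 0, "claw": -0.2},
    {"dx": 0, "dy": 0, "dz": -0.2, "rx": 0, "ry": 0, "rz": 0, "claw": -0.2},
    {"dx": 0, "dy": 0, "dz": 0, "rx": 0, "ry": 0, "rz": 0, "claw": -0.2}
  ],
  "grip_force": 30
}}

```text
time: 6.03
position: [0.5491, -0.1943, 0.0747]
tcp_rot: [-179.9, 0.2, 8.5]
wrist_force: [-0.6, 0.1, -0.0]
grip_width: 0.4
grip_force: 0.0
```

```bash
python3 - <<'E'
from h import *
o=robot.get_obs(); print(o['position'],o['wrist_force'])
im,W=cloud('side'); a=cv2.resize(im[180:330,240:420],None,fx=4,fy=4,interpolation=cv2.INTER_CUBIC); save('s2',a[:600,:720])
E
```

```text
[ 0.54907985 -0.19434065  0.07469771] [-0.56553028  0.13515513 -0.01545925]
```

View pics/s2.png

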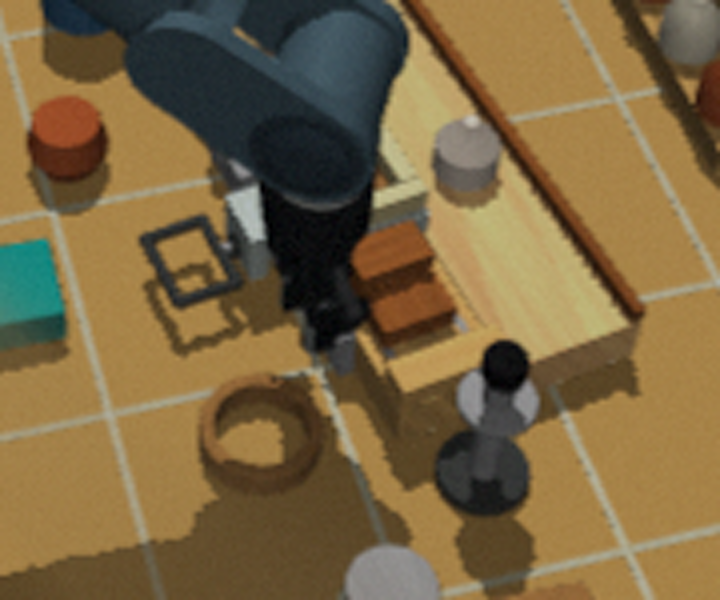

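The side crop shows the fingertips just in front of the step block (320,330) and clear of the carriage. Now I'll push along bed +x.

>>> {"op": "servo_tool", "data": {
  "rows": [
    {"dx": 0.4, "dy": 0.06, "dz": 0, "rx": 0, "ry": 0, "rz": 0, "claw": -0.2},
    {"dx": 0.4, "dy": 0.06, "dz": 0, "rx": 0, "ry": 0, "rz": 0, "claw": -0.2},
    {"dx": 0.4, "dy": 0.06, "dz": 0, "rx": 0, "ry": 0, "rz": 0, "claw": -0.2},
    {"dx": 0.4, "dy": 0.06, "dz": 0, "rx": 0, "ry": 0, "rz": 0, "claw": -0.2},
    {"dx": 0.4, "dy": 0.06, "dz": 0, "rx": 0, "ry": 0, "rz": 0, "claw": -0.2},
    {"dx": 0.4, "dy": 0.06, "dz": 0, "rx": 0, "ry": 0, "rz": 0, "claw": -0.2},
    {"dx": 0.4, "dy": 0.06, "dz": 0, "rx": 0, "ry": 0, "rz": 0, "claw": -0.2},
    {"dx": 0.4, "dy": 0.06, "dz": 0, "rx": 0, "ry": 0, "rz": 0, "claw": -0.2},
    {"dx": 0.4, "dy": 0.06, "dz": 0, "rx": 0, "ry": 0, "rz": 0, "claw": -0.2},
    {"dx": 0.4, "dy": 0.06, "dz": 0, "rx": 0, "ry": 0, "rz": 0, "claw": -0.2},
    {"dx": 0.4, "dy": 0.06, "dz": 0, "rx": 0, "ry": 0, "rz": 0, "claw": -0.2},
    {"dx": 0.4, "dy": 0.06, "dz": 0, "rx": 0, "ry": 0, "rz": 0, "claw": -0.2}
  ],
  "grip_force": 30
}}

```text
time: 7.08
position: [0.6711, -0.1767, 0.0761]
tcp_rot: [-180.0, 0.0, 8.5]
wrist_force: [-0.7, -0.4, -0.1]
grip_width: 0.399
grip_force: 0.3
```

>>> {"op": "servo_tool", "data": {
  "rows": [
    {"dx": 0.2, "dy": 0.03, "dz": 0, "rx": 0, "ry": 0, "rz": 0, "claw": -0.2},
    {"dx": 0.2, "dy": 0.03, "dz": 0, "rx": 0, "ry": 0, "rz": 0, "claw": -0.2},
    {"dx": 0.2, "dy": 0.03, "dz": 0, "rx": 0, "ry": 0, "rz": 0, "claw": -0.2},
    {"dx": 0, "dy": 0, "dz": 0, "rx": 0, "ry": 0, "rz": 0, "claw": -0.2},
    {"dx": 0, "dy": 0, "dz": 0, "rx": 0, "ry": 0, "rz": 0, "claw": -0.2}
  ],
  "grip_force": 30
}}

```text
time: 7.5
position: [0.6851, -0.1747, 0.0762]
tcp_rot: [-180.0, -0.0, 8.5]
wrist_force: [-0.4, -0.2, -0.2]
grip_width: 0.404
grip_force: 0.0
```

```bash
cat >> h.py <<'E'
O=np.array([.614,-.084]); Y=np.radians(8.5); RB=np.array([[np.cos(Y),np.sin(Y)],[-np.sin(Y),np.cos(Y)]])
def bed(W): W=np.asarray(W).reshape(-1,3); W=W[~np.isnan(W).any(1)]; return np.c_[(W[:,:2]-O)@RB.T,W[:,2]]
def blk(n):
    im,W=cloud(n); b=bed(W)
    for z0,z1 in [(.06,.072),(.079,.09)]:
        k=b[(b[:,0]>.047)&(b[:,0]<.137)&(b[:,1]>-.18)&(b[:,1]<-.035)&(b[:,2]>z0)&(b[:,2]<z1)]
        if len(k)>10: print(n,z0,len(k),np.percentile(k,[2,98],0).round(3).tolist())
    return im,b
E
python3 - <<'E'
from h import *
o=robot.get_obs(); print(bed(o['position']),o['wrist_force'])
for n in ('scene','side'): blk(n)
E
```

```text
[[ 0.05694317 -0.10020856  0.07622441]] [-0.42765797 -0.19960204 -0.22390084]
scene 0.06 376 [[0.065, -0.14, 0.061], [0.13, -0.086, 0.07]]
scene 0.079 297 [[0.067, -0.101, 0.08], [0.129, -0.066, 0.087]]
side 0.06 151 [[0.049, -0.141, 0.061], [0.128, -0.083, 0.071]]
side 0.079 78 [[0.048, -0.131, 0.08], [0.128, -0.073, 0.089]]
```

>>> {"op": "servo_tool", "data": {
  "rows": [
    {"dx": -0.4, "dy": -0.06, "dz": 0, "rx": 0, "ry": 0, "rz": 0, "claw": -0.2},
    {"dx": -0.4, "dy": -0.06, "dz": 0, "rx": 0, "ry": 0, "rz": 0, "claw": -0.2},
    {"dx": 0, "dy": 0, "dz": 0.85, "rx": 0, "ry": 0, "rz": 0, "claw": -0.2},
    {"dx": 0, "dy": 0, "dz": 0.85, "rx": 0, "ry": 0, "rz": 0, "claw": -0.2},
    {"dx": 0, "dy": 0, "dz": 0.85, "rx": 0, "ry": 0, "rz": 0, "claw": -0.2},
    {"dx": 0, "dy": 0, "dz": 0.85, "rx": 0, "ry": 0, "rz": 0, "claw": -0.2},
    {"dx": -0.9, "dy": 0.37, "dz": 0, "rx": 0, "ry": 0, "rz": 0, "claw": -0.5},
    {"dx": -0.9, "dy": 0.37, "dz": 0, "rx": 0, "ry": 0, "rz": 0, "claw": -0.5},
    {"dx": -0.9, "dy": 0.37, "dz": 0, "rx": 0, "ry": 0, "rz": 0, "claw": -0.5},
    {"dx": -0.9, "dy": 0.37, "dz": 0, "rx": 0, "ry": 0, "rz": 0, "claw": -0.5},
    {"dx": -0.9, "dy": 0.37, "dz": 0, "rx": 0, "ry": 0, "rz": 0, "claw": -0.5},
    {"dx": -0.9, "dy": 0.37, "dz": 0, "rx": 0, "ry": 0, "rz": 0, "claw": -0.5}
  ],
  "grip_force": 30
}}

```text
time: 8.6
position: [0.5286, -0.1218, 0.1612]
tcp_rot: [180.0, -0.0, 8.5]
wrist_force: [0.3, -0.6, 0.2]
grip_width: 0.249
grip_force: 0.0
```

>>> {"op": "servo_tool", "data": {
  "rows": [
    {"dx": -0.9, "dy": 0.37, "dz": 0, "rx": 0, "ry": 0, "rz": 0, "claw": -0.5},
    {"dx": -0.9, "dy": 0.37, "dz": 0, "rx": 0, "ry": 0, "rz": 0, "claw": -0.5},
    {"dx": 0, "dy": 0, "dz": 0, "rx": 0, "ry": 0, "rz": 0, "claw": -0.5},
    {"dx": 0, "dy": 0, "dz": 0, "rx": 0, "ry": 0, "rz": 0, "claw": -0.5}
  ],
  "grip_force": 30
}}

```text
time: 8.93
position: [0.4843, -0.1035, 0.1613]
tcp_rot: [180.0, -0.0, 8.5]
wrist_force: [0.0, -0.3, 0.0]
grip_width: 0.252
grip_force: 0.0
```

```bash
cat >> h.py <<'E'
def loop(n,y0=0):
    im,W=cloud(n); b=bed(W)
    L=b[(b[:,0]>-.2)&(b[:,0]<-.1)&(abs(b[:,1]-y0)<.06)&(b[:,2]>.022)&(b[:,2]<.045)]
    if len(L)>10: print(n,'loop',len(L),np.percentile(L,[2,98],0).round(4).tolist())
    return im,b
E
python3 - <<'E'
from h import *
o=robot.get_obs(); print(bed(o['position']),o['position'],o['wrist_force'],o['grip_width'])
im,b=loop('wrist'); save('w3',im)
for r in robot.landmark_of('wrist','loop')[:2]: print(r, bed(atz('wrist',r['at'],.033)))
for n in ('scene','side'): loop(n); blk(n)
E
```

```text
[[-1.31157701e-01 -8.71607786e-05  1.61340728e-01]] [ 0.48429584 -0.10347255  0.16134073] [ 0.00900407 -0.28416299  0.0043046 ] 0.2517926140124703
wrist loop 3754 [[-0.1577, -0.034, 0.0329], [-0.1014, 0.0394, 0.0388]]
scene loop 194 [[-0.1553, -0.0388, 0.0284], [-0.101, 0.0352, 0.0384]]
scene 0.06 361 [[0.072, -0.14, 0.061], [0.13, -0.091, 0.071]]
scene 0.079 289 [[0.072, -0.102, 0.08], [0.129, -0.066, 0.086]]
side loop 214 [[-0.1577, -0.038, 0.0303], [-0.1016, 0.0367, 0.0421]]
side 0.06 264 [[0.068, -0.14, 0.06], [0.127, -0.074, 0.071]]
side 0.079 202 [[0.068, -0.101, 0.08], [0.127, -0.065, 0.09]]
```

View pics/w3.png

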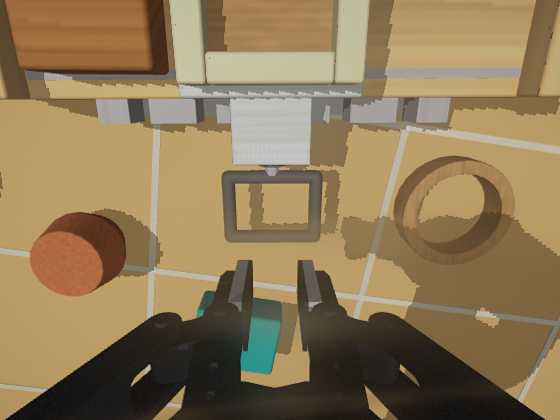

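The wrist view shows the loop centred at (272,207), in line with the finger gap centre at about 275. I'll descend into it.

>>> {"op": "servo_tool", "data": {
  "rows": [
    {"dx": 0.04, "dy": 0.04, "dz": -0.7, "rx": 0, "ry": 0, "rz": 0, "claw": -0.5},
    {"dx": 0, "dy": 0, "dz": -0.7, "rx": 0, "ry": 0, "rz": 0, "claw": -0.5},
    {"dx": 0, "dy": 0, "dz": -0.7, "rx": 0, "ry": 0, "rz": 0, "claw": -0.5},
    {"dx": 0, "dy": 0, "dz": -0.7, "rx": 0, "ry": 0, "rz": 0, "claw": -0.5},
    {"dx": 0, "dy": 0, "dz": -0.6, "rx": 0, "ry": 0, "rz": 0, "claw": -0.5},
    {"dx": 0, "dy": 0, "dz": -0.5, "rx": 0, "ry": 0, "rz": 0, "claw": -0.5},
    {"dx": 0, "dy": 0, "dz": -0.2, "rx": 0, "ry": 0, "rz": 0, "claw": -0.5},
    {"dx": 0, "dy": 0, "dz": 0, "rx": 0, "ry": 0, "rz": 0, "claw": -0.5}
  ],
  "grip_force": 30
}}

```text
time: 9.9
position: [0.4854, -0.1025, 0.0575]
tcp_rot: [-179.9, 0.1, 8.5]
wrist_force: [-0.2, 0.3, 0.3]
grip_width: 0.246
grip_force: 0.0
```

>>> {"op": "servo_tool", "data": {
  "rows": [
    {"dx": 0, "dy": 0, "dz": -0.3, "rx": 0, "ry": 0, "rz": 0, "claw": -0.5},
    {"dx": 0, "dy": 0, "dz": -0.35, "rx": 0, "ry": 0, "rz": 0, "claw": -0.5},
    {"dx": 0, "dy": 0, "dz": 0, "rx": 0, "ry": 0, "rz": 0, "claw": -0.5},
    {"dx": 0, "dy": 0, "dz": 0, "rx": 0, "ry": 0, "rz": 0, "claw": -0.5}
  ],
  "grip_force": 30
}}

```text
time: 10.23
position: [0.4858, -0.1026, 0.0422]
tcp_rot: [-180.0, 0.0, 8.5]
wrist_force: [-0.1, -0.1, 1.0]
grip_width: 0.252
grip_force: 0.0
```

```bash
python3 - <<'E'
from h import *
o=robot.get_obs(); print(bed(o['position']),o['wrist_force'],o['ft_torque'],o['grip_width'])
for n in ('scene','side'): loop(n)
im,_=robot.grab_frame('side'); save('s4',cv2.resize(im[190:320,240:400],None,fx=4.5,fy=4.5,interpolation=cv2.INTER_CUBIC))
E
```

```text
[[-0.12957115  0.00051379  0.04220369]] [-0.07235873 -0.09673544  0.95147709] [-0.01145515  0.00983609 -0.01254882] 0.2517601374845263
scene loop 168 [[-0.1527, -0.0391, 0.0234], [-0.1014, 0.0335, 0.0434]]
side loop 173 [[-0.1578, -0.0377, 0.0259], [-0.1036, 0.0333, 0.0426]]
```

View pics/s4.png

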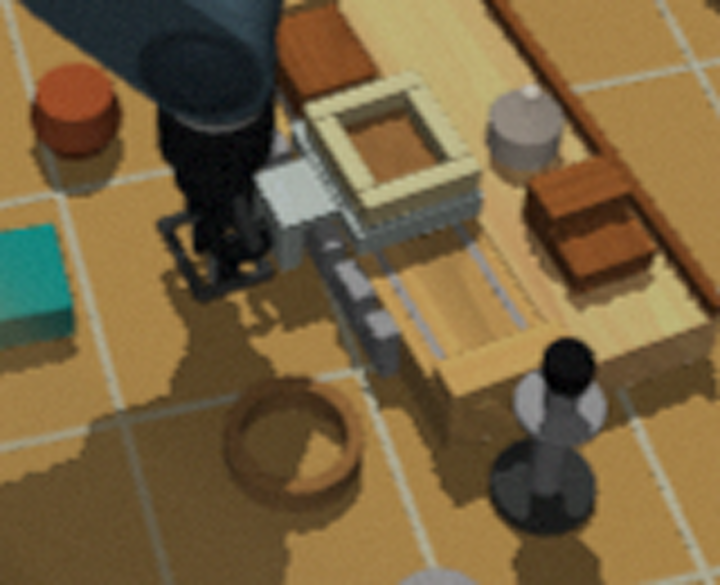

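The fingers are inside the loop (225,270 in the side crop) and the block is flat on the ledge (590,225). Now I'll pull.

>>> {"op": "servo_tool", "data": {
  "rows": [
    {"dx": -0.2, "dy": -0.03, "dz": 0, "rx": 0, "ry": 0, "rz": 0, "claw": -0.5},
    {"dx": -0.2, "dy": -0.03, "dz": 0, "rx": 0, "ry": 0, "rz": 0, "claw": -0.5},
    {"dx": -0.2, "dy": -0.03, "dz": 0, "rx": 0, "ry": 0, "rz": 0, "claw": -0.5},
    {"dx": -0.2, "dy": -0.03, "dz": 0, "rx": 0, "ry": 0, "rz": 0, "claw": -0.5},
    {"dx": -0.2, "dy": -0.03, "dz": 0, "rx": 0, "ry": 0, "rz": 0, "claw": -0.5},
    {"dx": 0, "dy": 0, "dz": 0, "rx": 0, "ry": 0, "rz": 0, "claw": -0.5},
    {"dx": 0, "dy": 0, "dz": 0, "rx": 0, "ry": 0, "rz": 0, "claw": -0.5}
  ],
  "grip_force": 30
}}

```text
time: 10.97
position: [0.4628, -0.1066, 0.0433]
tcp_rot: [179.9, -0.4, 8.4]
wrist_force: [9.8, 3.0, -6.7]
grip_width: 0.25
grip_force: 5.0
```

```bash
python3 - <<'E'
from h import *
o=robot.get_obs(); print(bed(o['position']),RB@o['wrist_force'][:2],o['grip_width'])
for n in ('scene','side'): loop(n)
E
```

```text
[[-1.52922706e-01 -3.59649163e-05  4.33490106e-02]] [10.1406364  1.4837153] 0.24997964727692376
scene loop 207 [[-0.1665, -0.0391, 0.0237], [-0.1078, 0.0342, 0.0432]]
side loop 183 [[-0.1733, -0.0381, 0.0278], [-0.1057, 0.0316, 0.0427]]
```

>>> {"op": "servo_tool", "data": {
  "rows": [
    {"dx": 0.03, "dy": -0.2, "dz": 0, "rx": 0, "ry": 0, "rz": 0, "claw": -0.5},
    {"dx": 0.03, "dy": -0.2, "dz": 0, "rx": 0, "ry": 0, "rz": 0, "claw": -0.5},
    {"dx": 0.03, "dy": -0.2, "dz": 0, "rx": 0, "ry": 0, "rz": 0, "claw": -0.5},
    {"dx": 0.03, "dy": -0.2, "dz": 0, "rx": 0, "ry": 0, "rz": 0, "claw": -0.5},
    {"dx": 0.03, "dy": -0.2, "dz": 0, "rx": 0, "ry": 0, "rz": 0, "claw": -0.5},
    {"dx": 0.03, "dy": -0.2, "dz": 0, "rx": 0, "ry": 0, "rz": 0, "claw": -0.5},
    {"dx": 0.03, "dy": -0.2, "dz": 0, "rx": 0, "ry": 0, "rz": 0, "claw": -0.5},
    {"dx": 0.03, "dy": -0.2, "dz": 0, "rx": 0, "ry": 0, "rz": 0, "claw": -0.5},
    {"dx": 0, "dy": 0, "dz": 0, "rx": 0, "ry": 0, "rz": 0, "claw": -0.5},
    {"dx": 0, "dy": 0, "dz": 0, "rx": 0, "ry": 0, "rz": 0, "claw": -0.5}
  ],
  "grip_force": 30
}}

```text
time: 11.9
position: [0.4692, -0.1473, 0.0435]
tcp_rot: [179.8, -0.4, 8.4]
wrist_force: [10.2, 0.2, -5.8]
grip_width: 0.246
grip_force: 5.0
```

```bash
cat >> h.py <<'E'
def frame(n,W=None):
    b=bed(cloud(n)[1] if W is None else W)
    k=b[(abs(b[:,0])<.06)&(b[:,1]<.075)&(b[:,1]>-.13)&(b[:,2]>.083)&(b[:,2]<.097)]
    print(n,'frame',len(k),np.percentile(k,[1,5,95,99],0)[:,1].round(4))
E
python3 - <<'E'
from h import *
o=robot.get_obs(); print(bed(o['position']),RB@o['wrist_force'][:2],o['grip_width'])
for n in ('scene','side'):
    loop(n,-.04); frame(n)
    frame(n+'-start',np.load(n+'0.npy'))
E
```

```text
[[-0.15254019 -0.04123723  0.04346909]] [10.13417452 -1.35582696] 0.24639205969597805
scene loop 215 [[-0.166, -0.0804, 0.0249], [-0.1067, -0.0078, 0.0425]]
scene frame 585 [-0.092  -0.0909  0.0047  0.0074]
scene-start frame 676 [-0.1013 -0.0926  0.0449  0.0487]
side loop 186 [[-0.173, -0.0796, 0.0263], [-0.1049, -0.0077, 0.0426]]
side frame 505 [-0.0918 -0.0902  0.0053  0.0084]
side-start frame 623 [-0.1009 -0.0954  0.0451  0.0496]
```

>>> {"op": "servo_tool", "data": {
  "rows": [
    {"dx": 0.02, "dy": -0.15, "dz": 0, "rx": 0, "ry": 0, "rz": 0, "claw": -0.5},
    {"dx": 0, "dy": 0, "dz": 0, "rx": 0, "ry": 0, "rz": 0, "claw": -0.5},
    {"dx": 0, "dy": 0, "dz": 0, "rx": 0, "ry": 0, "rz": 0, "claw": -0.5}
  ],
  "grip_force": 30
}}

```text
time: 12.35
position: [0.4696, -0.1508, 0.0434]
tcp_rot: [179.9, -0.4, 8.4]
wrist_force: [10.2, 1.0, -4.4]
grip_width: 0.25
grip_force: 5.0
```

```bash
python3 - <<'E'
from h import *
o=robot.get_obs(); print(bed(o['position']),RB@o['wrist_force'][:2],o['grip_width'])
for n in ('scene','side'):
    loop(n,-.04); frame(n)
E
```

```text
[[-0.15265918 -0.04467937  0.04343961]] [10.20094771 -0.55112356] 0.24960547397235686
scene loop 215 [[-0.1664, -0.0837, 0.0243], [-0.1056, -0.0104, 0.0442]]
scene frame 585 [-0.0955 -0.0943  0.0007  0.0037]
side loop 192 [[-0.1729, -0.0835, 0.0289], [-0.1033, -0.0108, 0.0429]]
side frame 505 [-0.0955 -0.0937  0.0014  0.0049]
```

>>> {"op": "servo_tool", "data": {
  "rows": [
    {"dx": 0.2, "dy": 0.03, "dz": 0, "rx": 0, "ry": 0, "rz": 0, "claw": -0.5},
    {"dx": 0.2, "dy": 0.03, "dz": 0, "rx": 0, "ry": 0, "rz": 0, "claw": -0.5},
    {"dx": 0.2, "dy": 0.03, "dz": 0, "rx": 0, "ry": 0, "rz": 0, "claw": -0.5},
    {"dx": 0.2, "dy": 0.03, "dz": 0, "rx": 0, "ry": 0, "rz": 0, "claw": -0.5},
    {"dx": 0.1, "dy": 0.01, "dz": 0, "rx": 0, "ry": 0, "rz": 0, "claw": -0.5},
    {"dx": 0, "dy": 0, "dz": 0, "rx": 0, "ry": 0, "rz": 0, "claw": -0.5},
    {"dx": 0, "dy": 0, "dz": 0, "rx": 0, "ry": 0, "rz": 0, "claw": -0.5}
  ],
  "grip_force": 30
}}

```text
time: 13.13
position: [0.4895, -0.1469, 0.0424]
tcp_rot: [-180.0, 0.0, 8.5]
wrist_force: [0.9, -0.1, 0.3]
grip_width: 0.25
grip_force: 0.0
```

```bash
python3 - <<'E'
from h import *
o=robot.get_obs(); print(bed(o['position']),o['wrist_force'],o['ft_torque'],o['grip_width'])
for n in ('scene','side'):
    loop(n,-.045); frame(n)
E
```

```text
[[-0.13245935 -0.04378293  0.04235546]] [ 0.94287788 -0.05060371  0.27021093] [ 0.0860049   0.02294627 -0.05715416] 0.24958629808400912
scene loop 176 [[-0.151, -0.0841, 0.025], [-0.1005, -0.0108, 0.0426]]
scene frame 586 [-0.0957 -0.094   0.0011  0.004 ]
side loop 179 [[-0.1575, -0.0832, 0.0249], [-0.102, -0.0102, 0.0428]]
side frame 506 [-0.0955 -0.0936  0.0013  0.0046]
```

>>> {"op": "servo_tool", "data": {
  "rows": [
    {"dx": 0.08, "dy": 0, "dz": 0, "rx": 0, "ry": 0, "rz": 0, "claw": -0.5},
    {"dx": 0, "dy": 0, "dz": 0.2, "rx": 0, "ry": 0, "rz": 0, "claw": -0.5},
    {"dx": 0, "dy": 0, "dz": 0.5, "rx": 0, "ry": 0, "rz": 0, "claw": -0.5},
    {"dx": 0, "dy": 0, "dz": 0.8, "rx": 0, "ry": 0, "rz": 0, "claw": -0.5},
    {"dx": 0, "dy": 0, "dz": 1, "rx": 0, "ry": 0, "rz": 0, "claw": -0.5},
    {"dx": 0, "dy": 0, "dz": 1, "rx": 0, "ry": 0, "rz": 0, "claw": -0.5},
    {"dx": 0, "dy": 0, "dz": 1, "rx": 0, "ry": 0, "rz": 0, "claw": -0.5},
    {"dx": 0, "dy": 0, "dz": 1, "rx": 0, "ry": 0, "rz": 0, "claw": -0.5},
    {"dx": 0, "dy": 0, "dz": 0.5, "rx": 0, "ry": 0, "rz": 0, "claw": -0.5},
    {"dx": 0, "dy": 0, "dz": 0, "rx": 0, "ry": 0, "rz": 0, "claw": -0.5},
    {"dx": 0, "dy": 0, "dz": 0, "rx": 0, "ry": 0, "rz": 0, "claw": -0.5}
  ],
  "grip_force": 30
}}

```text
time: 14.25
position: [0.492, -0.147, 0.1925]
tcp_rot: [180.0, -0.0, 8.5]
wrist_force: [0.3, 0.7, -0.0]
grip_width: 0.25
grip_force: 0.0
```

```bash
python3 - <<'E'
from h import *
o=robot.get_obs(); print(bed(o['position']),o['wrist_force'])
for n in ('scene','side'):
    loop(n,-.045); frame(n); blk(n)
im,_=loop('wrist',-.045); save('w5',im)
E
```

```text
[[-0.12994588 -0.04428212  0.19253135]] [ 0.34350031  0.72421604 -0.01714855]
scene loop 205 [[-0.1552, -0.0835, 0.0279], [-0.1011, -0.0107, 0.0388]]
scene frame 584 [-0.0953 -0.094   0.0007  0.0042]
scene 0.06 356 [[0.071, -0.14, 0.061], [0.13, -0.086, 0.07]]
scene 0.079 287 [[0.072, -0.102, 0.079], [0.129, -0.065, 0.086]]
side loop 221 [[-0.157, -0.083, 0.0297], [-0.1018, -0.0091, 0.0427]]
side frame 506 [-0.0949 -0.0936  0.0021  0.0054]
side 0.06 265 [[0.068, -0.14, 0.061], [0.127, -0.077, 0.071]]
side 0.079 206 [[0.068, -0.102, 0.08], [0.127, -0.066, 0.089]]
wrist loop 3074 [[-0.1573, -0.0799, 0.0311], [-0.1011, -0.0054, 0.0389]]
```

View pics/w5.png

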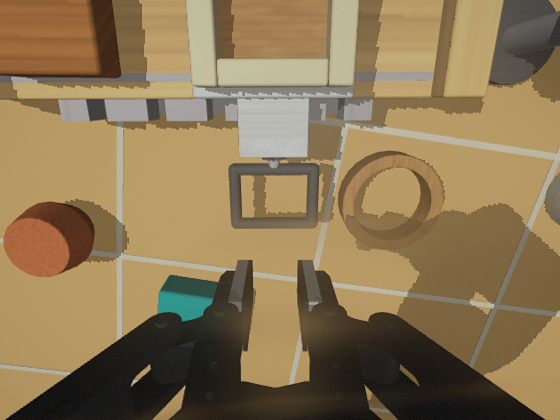

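The loop (274,196) is as close to the apron as at the start, so the plunger is home. The carriage has moved about 45 mm and the gripper is clear of everything.

```bash
python3 -c "
from plant import robot; print(robot.hand_in())"
```

```text
the job is handed in; nothing more can be done
None
```

I've handed in the job: by my camera measurements the step block lies on the ledge at about 98 mm behind the bed's origin line, the carriage sits one notch (about 45 mm) towards the post with the plunger home, and the gripper is clear; no verdict came back.

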